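# Press the cover plate flat and hold the bayonet collar home on a power unit

## Robot

A 6-joint arm with a two-finger parallel gripper is mounted at the origin on the work surface. World frame = base frame: x ahead of the robot, y to its left, z up, the work surface at z = 0. Lengths are in m, angles in rad, forces in N, time in s.
With the tool pointing down it reaches from about 0.35 to 0.775 m from the base axis. Payload 5.5 kg.
Tool frame: the origin (TCP) lies at the very end of the fingers, on their centre line; the grasp point (between the pads) lies 19 mm behind it; z points along the fingers, y is the direction in which the jaws open and shut (so a half turn about z gives the same grasp; the last joint's range is limited). The gripper opens to 85 mm and grips with 20 to 120 N. Pads are 22 mm wide; open, the fingers measure 114 mm over their backs; the gripper's body (76 mm by 85 mm) begins 54 mm behind the grasp point. The pads swing forward as they close: fully open they stand 13 mm farther back than shut.
Start: joints at [1.028, 0.313, 0.046, 1.304, 0, 1.431], TCP at [0.225, 0.529, 0.231] pointing down, gripper open.
Joint ranges: [-2.76, 2.76], [-0.86, 1.69], [-1.03, 1.26], [-2.2, 2.34], [-1.47, 1.5], [-3.14, 3.14]. Speed limits (rad/s): [2.57, 2.57, 3.14, 3.14, 3.14, 3.14].

## Interface

Orientations are given as a unit quaternion [w, x, y, z].
In Python, from workcell import get_state, imaging, env, spotter gives the robot as it stands.
- The arm moves only by the tool play_rows, never from a script. Its argument "moves" is a list of rows, each an object with "claw": the finger opening in cm, from 0 to 8.54; "delta_pos": the shift along the tool's x, y, z in cm, a list of three; "twist": the turn about the tool's z in degrees. A call has 1 to 12 rows; each row is the pose to reach, as a shift and turn from the pose commanded when the call began, along the tool's axes at that moment; what a row does not reach only later rows make up. A row lasts 1/8 s, in which the tool goes at most 62.5 mm and 10.7 degrees, less where a joint would pass 70% of its speed; a pose out of reach is approached as far as the arm can. A call with a gripper value outside its range is refused whole. The fingers move at their own pace and stop on an object; "force" is the grip in N (left out, the last holds). Time passes only in rows, so rows that repeat a pose let the fingers close. It gives the time, the measured TCP pose, the force and the opening at its end, in the units of the state.
- get_state(): the state, without advancing time (a new reading comes with each control period).
- imaging.read_camera(name): name is "scene" or "side" or "wrist"; returns the picture (400x640x3 uint8, red, green, blue); there is no depth.
- imaging.camera_info(name): a dict with "fx", "fy", "cx", "cy" (pixels), "k1" (the pictures are not rectified: a ray, as slopes to the right and down, at radius r is drawn at 1 + k1 r^2 times it, then the intrinsics apply), "world_to_cam" (4x4, takes a point from world to camera coordinates). Camera axes: x right, y down, z forward; pixel columns grow to the right and rows downward; lengths in m; the calibration is good to about 2 mm. A picture is of the moment at which its call begins: read the wrist's pose just before it. camera_info takes no time and is no camera call; for the wrist camera it gives the pose at the moment of the call.
- env.hand_in(): hands the job in, once; it reports no verdict.
Trained networks look in the newest picture that a camera, given by its name, has taken for a name from the list of things; names that differ only in an ending like _2 or _b are one class to them, and where a whole thing is asked for, a point or a joint stands for the part that bears it (a point fixed in the world has none). Each returns a list of dicts, best first, with "conf" (0 to 1); they miss things now and then, are a little off and sometimes report something else, mostly with a low value. They report only what shows in the picture. A call takes as long as a camera call. They do not tell look-alikes from the thing itself.
- spotter.spot_in(camera, query): "extent" ([left, top, right, bottom] in pixels, round what is visible of it).
The state is a dict: "clock": time; "joint_pos": joint angles; "qvel": joint speeds; "tau": joint torques, N m; "tcp_pos": TCP position; "orientation": TCP orientation; "wrist_force": force on the tool from outside, world axes, zero at the start; "ft_torque": the same for the moment, N m; "finger_gap": finger opening in m.
Only numpy, scipy, OpenCV 4.12 (cv2) and the standard library are available. Lean on these libraries where they do the work, as an engineer would, in place of code of your own. Each camera call takes 0.05 s, during which the arm holds its last target. There are 200 camera calls.

## Task

On the white power unit, the aluminium cover plate stands proud on its push-in studs: press it down at both yellow pads until it lies flat on the casing. Then turn the black knurled collar at its middle until its hidden keyways drop over the pins beneath, push it fully home onto the plate against its spring, and finish while still holding it pushed down there. Leave the spare fan, the screwdriver and the two trays alone.

Things in the scene. Friction and masses are not known exactly. Their poses are not given: they have to be found in the camera images.
- chassis: White power unit fixed to the bench, 130 (x) x 300 (y) x 85 mm high. A black fan on its -y end adds 25 mm; a row of white connectors 11 mm high runs along its +x edge, 51 to 63 mm off the centre line. Origin: centre of its underside; z up, y along its length.
- spigot_axis (a point): Centre of the power unit's top face (85 mm above the bench), axes as the power unit; on the upright axis of a fixed brass spigot, 34 mm in diameter, 20 mm high. Four steel pins, 6 mm wide, at 90 degree spacing, stand out of it to 22 mm from the axis, tops 13 mm above this point. All hidden under the collar; the pins' direction is unknown.
- plate: Loose aluminium cover plate, 84 (x) x 170 (y) x 4 mm, 160 g, its length along the power unit's y, with a 48 mm square opening round the spigot. Origin: centre of its underside. At first it stands 4 to 6 mm above the casing, often tilted, on two studs hidden under its yellow pads. Pressed flat, its underside touches the casing's top face.
- plate_left (a point): Centre of the yellow pad on the plate's top face, 68 mm towards the plate's +y end from its middle, over one push-in stud: press here. The stud yields to about 7 N and stays where it is pushed; go on until the plate stops hard on the casing.
- plate_right (a point): The same at the plate's -y end: centre of the other yellow pad, 68 mm from the middle, over the other stud. Each end must be pressed.
- collar: Loose black knurled collar with an orange disc on top, 140 g, 44 mm high: a round grip 54 mm in diameter over a flange 70 mm wide and 4 mm thick. Origin: centre of its underside; z up. It sits over the spigot with 1 mm of radial play, its underside at first on the pin tops, 13 mm above the casing; home, the flange lies on the flat plate, underside 4 mm above the casing.
- collar_grip (a point): On the collar's axis 34 mm above its underside: pinch here from above, at any yaw. Four keyways 11 mm wide are hidden inside at 90 degree spacing. Turned either way by at most 1.3 rad they meet the pins (they pass within about 0.1 rad); it then sinks 4 mm onto a spring and must be pushed 5 mm more, the spring rising from 3 to 7 N. Let go, it springs back up 5 mm.
- spare_fan: Loose black cooling fan, 80 x 80 x 25 mm, lying flat on the bench; leave it alone. Origin: centre of its underside.
- screwdriver: Loose screwdriver lying on the bench beyond the power unit; leave it alone.
- blue_tray: Loose blue plastic tray, 120 x 160 x 50 mm; leave it alone. Origin: centre of its underside.
- yellow_tray: Loose yellow plastic tray, 100 x 120 x 45 mm; leave it alone. Origin: centre of its underside.
Mind the look-alikes: they are no part of the job. Leave any purple or turquoise look-alike of the collar alone.

How it is judged:
By the outcome, as a careful person would: the job done as asked, in the order asked, and still so for the second after the job is handed in, while the arm keeps its last pose, push and grip.
It also fails if it takes over 54 s, if anything falls off the work surface, if the arm or the gripper's body presses on something with over 40 N, if the wrist force passes 120 N, or if a joint passes its speed limit or range.

## Working session

There is one attempt and no reset: what is moved stays moved. The work goes in short steps, Python scripts to look and compute and a tool call to move; the robot and the scene stay as the last step left them, time stands still between calls to the robot, and variables do not carry over. Pictures are saved under pics/ and viewed, about 8 in all and at most 12, crops included, and the job is handed in when it is done.

Besides the shell and the picture viewer there is one more tool, called after ">>>" as name(argument=value, ...), one argument or row to a line, values as JSON. play_rows: Moves the arm, as the interface text tells. Its arguments: {"type":"object","properties":{"moves":{"type":"array"},"force":{"type":"number"}},"required":["moves"]}

```bash
mkdir -p pics
cat > h.py <<'E'
import numpy as np, cv2
from workcell import get_state, imaging, env, spotter
def shot(c,fn):
    im=imaging.read_camera(c); cv2.imwrite('pics/'+fn,im[:,:,::-1]); return im
def ray(c,u,v,info=None):
    i=info or imaging.camera_info(c); K=np.array([[i['fx'],0,i['cx']],[0,i['fy'],i['cy']],[0,0,1.]])
    p=cv2.undistortPoints(np.array([[[u,v]]],float),K,np.array([i['k1'],0,0,0,0.]))[0,0]
    M=np.array(i['world_to_cam']); R=M[:3,:3]; o=-R.T@M[:3,3]; d=R.T@np.array([p[0],p[1],1]); return o,d
def atz(c,u,v,z,info=None):
    o,d=ray(c,u,v,info); return o+d*(z-o[2])/d[2]
def proj(c,P,info=None):
    i=info or imaging.camera_info(c); M=np.array(i['world_to_cam']); q=M[:3,:3]@np.array(P)+M[:3,3]
    x,y=q[:2]/q[2]; f=1+i['k1']*(x*x+y*y); return i['fx']*x*f+i['cx'],i['fy']*y*f+i['cy']
E
python3 - <<'E'
from h import *
print(get_state())
for c in ['scene','side','wrist']:
    shot(c,c+'0.png'); i=imaging.camera_info(c); M=np.array(i['world_to_cam']); print(c,(-M[:3,:3].T@M[:3,3]).round(3),i['fx'],i['k1'])
    for q in ['plate','plate_left','collar','chassis','collar_grip']:
        print(q,[(np.round(d['extent']).tolist(),round(d['conf'],2)) for d in spotter.spot_in(c,q)])
print(get_state()['clock'])
a=np.vstack([cv2.imread('pics/scene0.png'),cv2.imread('pics/side0.png')]);cv2.imwrite('pics/both.png',cv2.resize(a,(480,600)))
E
```

```text
{'clock': 0.0, 'joint_pos': array([1.02841093e+00, 3.14021176e-01, 4.49700445e-02, 1.30360674e+00,
       2.39326581e-05, 1.43123266e+00]), 'qvel': array([ 9.46567536e-05,  1.23368672e-03,  1.09020662e-03, -1.10748678e-03,
        7.45914708e-04, -4.70233458e-04]), 'tau': array([ 9.47625995e-04, -4.80621707e+01,  2.98536658e+01,  1.91042660e-02,
        2.00879335e-04,  3.95251192e-06]), 'tcp_pos': array([0.22512233, 0.52853588, 0.23039341]), 'orientation': array([-3.22533678e-04,  2.00051797e-01,  9.79784881e-01, -8.73187445e-04]), 'wrist_force': array([ 0.52721047, -0.41549033,  0.06247186]), 'ft_torque': array([-0.0046779 , -0.00397966,  0.00169391]), 'finger_gap': 0.08563974933490173}
scene [1.194 0.609 0.916] 382.34729821027906 -0.052138079280890585
plate [([309.0, 185.0, 361.0, 223.0], 0.81), ([291.0, 172.0, 376.0, 259.0], 0.43)]
plate_left [([309.0, 185.0, 360.0, 223.0], 0.62)]
collar [([321.0, 184.0, 340.0, 206.0], 0.98), ([361.0, 184.0, 382.0, 207.0], 0.78), ([254.0, 190.0, 276.0, 216.0], 0.78), ([387.0, 205.0, 404.0, 226.0], 0.73)]
chassis [([306.0, 183.0, 363.0, 220.0], 0.
[... 315 characters left out ...]
.47)]
plate_left [([287.0, 194.0, 323.0, 222.0], 0.87)]
collar [([241.0, 212.0, 261.0, 235.0], 0.91), ([333.0, 254.0, 353.0, 280.0], 0.78), ([341.0, 214.0, 358.0, 232.0], 0.7), ([298.0, 190.0, 319.0, 213.0], 0.67), ([251.0, 193.0, 267.0, 215.0], 0.63)]
chassis [([278.0, 188.0, 328.0, 263.0], 0.96)]
collar_grip [([247.0, 194.0, 270.0, 216.0], 0.86), ([332.0, 254.0, 354.0, 278.0], 0.85), ([240.0, 211.0, 263.0, 230.0], 0.84), ([340.0, 211.0, 362.0, 231.0], 0.75), ([294.0, 192.0, 315.0, 210.0], 0.72)]
wrist [0.163 0.556 0.375] 346.7301453667785 -0.02753570121697519
plate []
plate_left []
collar [([96.0, 380.0, 136.0, 400.0], 0.87)]
chassis []
collar_grip [([96.0, 380.0, 136.0, 400.0], 0.56)]
0.9
```

View pics/scene0.png

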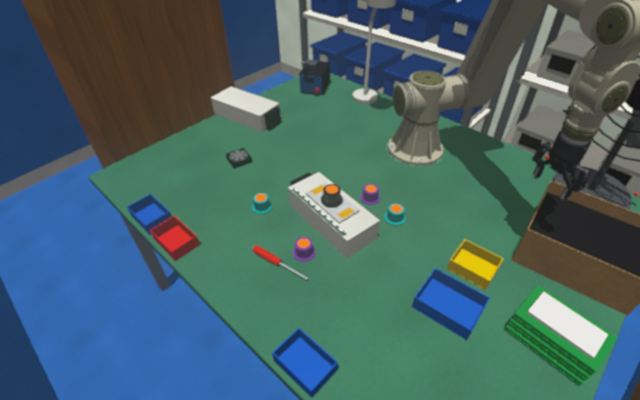

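View pics/side0.png

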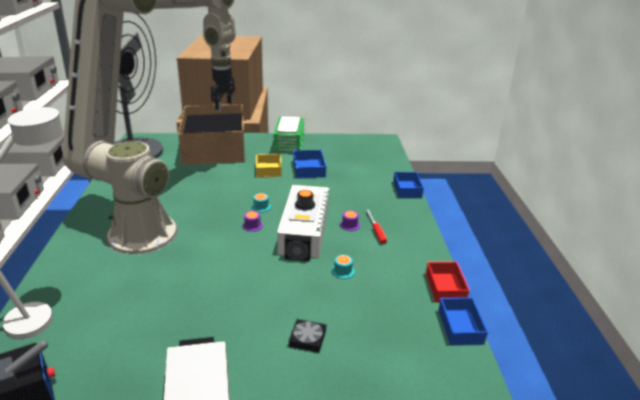

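The real collar sits on the white unit, at scene (332,189) and side (305,195). The yellow pads are at about scene (319,189) and (346,212). Next I'll fit the orange disc and pads by colour.

Run:
```python
from h import *
from scipy import ndimage
for c,box in [('scene',(285,170,385,260)),('side',(275,180,335,262))]:
    im=cv2.imread(f'pics/{c}0.png'); h=cv2.cvtColor(im,cv2.COLOR_BGR2HSV); x0,y0,x1,y1=box
    for n,lo,hi,z in [('orange',(3,150,150),(17,255,255),.142),('yellow',(18,110,120),(32,255,255),.094)]:
        m=cv2.inRange(h,lo,hi)
        k,l,s,ce=cv2.connectedComponentsWithStats(m)
        for j in range(1,k):
            u,v=ce[j]
            if s[j,4]>5 and x0<u<x1 and y0<v<y1: print(c,n,s[j,4],ce[j].round(1),atz(c,u,v,z).round(4))
    crop=im[y0:y1,x0:x1]; cv2.imwrite(f'pics/{c}c.png',cv2.resize(crop,None,fx=6,fy=6,interpolation=cv2.INTER_CUBIC))
s=get_state();q=s['orientation'];from scipy.spatial.transform import Rotation as R
print(R.from_quat([*q[1:],q[0]]).as_matrix().round(3))
```

```text
scene orange 90 [331.5 189. ] [0.538  0.0236 0.142 ]
scene orange 48 [370.5 188.4] [0.4561 0.1104 0.142 ]
scene orange 76 [303.2 242.8] [0.7493 0.1124 0.142 ]
scene yellow 59 [318.1 189.4] [ 0.5283 -0.0434  0.094 ]
scene yellow 83 [345.5 212.6] [0.5498 0.0917 0.094 ]
side orange 60 [304.8 193.4] [0.537  0.0201 0.142 ]
side yellow 46 [301.6 216.6] [ 0.5261 -0.0432  0.094 ]
[[-0.92   0.392  0.   ]
 [ 0.392  0.92   0.   ]
 [-0.     0.    -1.   ]]
```

View pics/scenec.png

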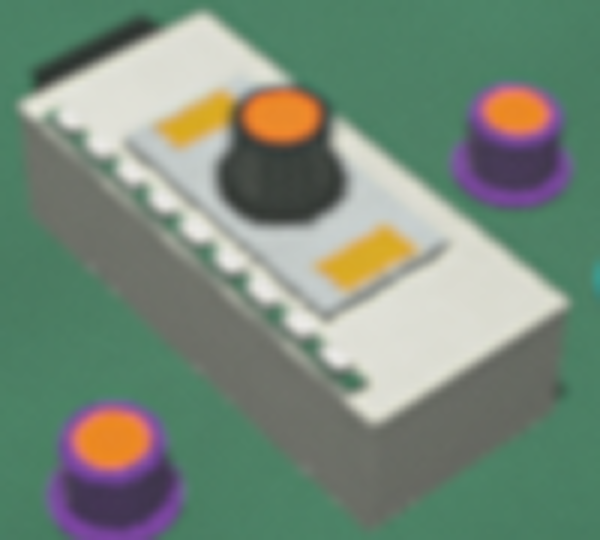

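>>> play_rows(
  moves=[
    {"claw": 0, "delta_pos": [-5, -3, 0], "twist": 8},
    {"claw": 0, "delta_pos": [-10, -6, 0], "twist": 17},
    {"claw": 0, "delta_pos": [-15, -9, 0], "twist": 26},
    {"claw": 0, "delta_pos": [-20, -12, 0], "twist": 35},
    {"claw": 0, "delta_pos": [-25, -15, 0], "twist": 44},
    {"claw": 0, "delta_pos": [-30, -18, 0], "twist": 53},
    {"claw": 0, "delta_pos": [-35, -21, 0], "twist": 62},
    {"claw": 0, "delta_pos": [-41, -24, 0], "twist": 70},
    {"claw": 0, "delta_pos": [-47, -27.5, 0], "twist": 76.5},
    {"claw": 0, "delta_pos": [-47, -27.5, 0], "twist": 76.5},
    {"claw": 0, "delta_pos": [-47, -27.5, 0], "twist": 76.5},
    {"claw": 0, "delta_pos": [-47, -27.5, 0], "twist": 76.5},
  ],
  force=60,
)

```text
clock: 2.4
tcp_pos: [0.5491, 0.093, 0.2314]
orientation: [-0.0, 0.763, 0.646, -0.0]
wrist_force: [0.4, 0.4, -0.0]
finger_gap: -0.0
```

```bash
cat > wr.py <<'E'
import sys
from h import *
from scipy.spatial.transform import Rotation as R
s=get_state();q=s['orientation'];print(s['clock'],s['tcp_pos'].round(4),s['joint_pos'].round(3),s['finger_gap'],s['wrist_force'].round(1))
print(R.from_quat([*q[1:],q[0]]).as_matrix().round(3)[:, :2].T)
i=imaging.camera_info('wrist'); im=shot('wrist',sys.argv[1])
h=cv2.cvtColor(im,cv2.COLOR_RGB2HSV)
for n,lo,hi,z in [('orange',(3,150,130),(17,255,255),float(sys.argv[2])),('yellow',(18,110,100),(32,255,255),float(sys.argv[3]))]:
    k,l,st,ce=cv2.connectedComponentsWithStats(cv2.inRange(h,lo,hi))
    for j in range(1,k):
        if st[j,4]>60: print(n,st[j].tolist(),ce[j].round(1),atz('wrist',*ce[j],z,i).round(4))
E
python3 wr.py w1.png .142 .094
```

```text
2.4 [0.5491 0.093  0.2314] [ 0.023  0.278 -0.002  1.291  0.     1.759] -3.124875055834288e-06 [ 0.4  0.4 -0. ]
[[ 0.165  0.986  0.   ]
 [ 0.986 -0.165 -0.001]]
orange [115, 100, 39, 40, 1210] [133.6 119.5] [0.4357 0.1666 0.142 ]
orange [453, 170, 37, 36, 1053] [470.7 187.7] [0.6537 0.0827 0.142 ]
orange [132, 226, 34, 32, 851] [148.5 241.3] [0.4198 0.0807 0.142 ]
yellow [290, 169, 60, 30, 1747] [319.6 183.2] [0.5483 0.0914 0.094 ]
yellow [314, 327, 13, 9, 100] [319.8 331.3] [ 0.5247 -0.0517  0.094 ]
```

View pics/w1.png

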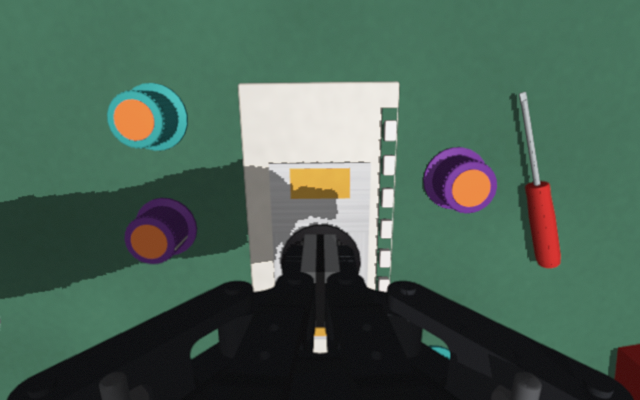

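The wrist view shows the +y pad at (320,183), which gives (0.548,0.091), agreeing with the other cameras to 1–2 mm. The fingers are aligned with the unit. Pressing this pad first.

>>> play_rows(
  moves=[
    {"claw": 0, "delta_pos": [-0.15, 0, 4], "twist": 0},
    {"claw": 0, "delta_pos": [-0.15, 0, 9], "twist": 0},
    {"claw": 0, "delta_pos": [-0.15, 0, 12.5], "twist": 0},
    {"claw": 0, "delta_pos": [-0.15, 0, 13.2], "twist": 0},
    {"claw": 0, "delta_pos": [-0.15, 0, 13.5], "twist": 0},
    {"claw": 0, "delta_pos": [-0.15, 0, 13.7], "twist": 0},
    {"claw": 0, "delta_pos": [-0.15, 0, 13.9], "twist": 0},
    {"claw": 0, "delta_pos": [-0.15, 0, 13.9], "twist": 0},
  ],
)

```text
clock: 3.45
tcp_pos: [0.5508, 0.0905, 0.0934]
orientation: [0.001, 0.764, 0.646, 0.001]
wrist_force: [1.1, 0.6, 4.4]
finger_gap: -0.0002
```

>>> play_rows(
  moves=[
    {"claw": 0, "delta_pos": [0, 0, 0.15], "twist": 0},
    {"claw": 0, "delta_pos": [0, 0, 0.3], "twist": 0},
    {"claw": 0, "delta_pos": [0, 0, 0.45], "twist": 0},
    {"claw": 0, "delta_pos": [0, 0, 0.45], "twist": 0},
  ],
)

```text
clock: 3.95
tcp_pos: [0.5509, 0.0905, 0.0897]
orientation: [0.001, 0.764, 0.646, 0.001]
wrist_force: [-1.5, 0.8, 10.7]
finger_gap: -0.0001
```

>>> play_rows(
  moves=[
    {"claw": 0, "delta_pos": [0, 0, 0.15], "twist": 0},
    {"claw": 0, "delta_pos": [0, 0, 0.3], "twist": 0},
    {"claw": 0, "delta_pos": [0, 0, 0.3], "twist": 0},
  ],
)

```text
clock: 4.32
tcp_pos: [0.551, 0.0905, 0.0895]
orientation: [0.001, 0.764, 0.646, 0.002]
wrist_force: [-8.5, 0.3, 28.5]
finger_gap: 0.0003
```

>>> play_rows(
  moves=[
    {"claw": 0, "delta_pos": [0, 0, -3], "twist": 0},
    {"claw": 0, "delta_pos": [0, 0, -8], "twist": 0},
    {"claw": 0, "delta_pos": [-3, 0, -10], "twist": 0},
    {"claw": 0, "delta_pos": [-8, 0, -10], "twist": 0},
    {"claw": 0, "delta_pos": [-13, 0, -9], "twist": 0},
    {"claw": 0, "delta_pos": [-13.6, 0, -6], "twist": 0},
    {"claw": 0, "delta_pos": [-13.6, 0, -2], "twist": 0},
    {"claw": 0, "delta_pos": [-13.6, 0, -1], "twist": 0},
    {"claw": 0, "delta_pos": [-13.6, 0, -0.7], "twist": 0},
    {"claw": 0, "delta_pos": [-13.6, 0, -0.4], "twist": 0},
    {"claw": 0, "delta_pos": [-13.6, 0, -0.2], "twist": 0},
    {"claw": 0, "delta_pos": [-13.6, 0, 0], "twist": 0},
  ],
)

```text
clock: 5.82
tcp_pos: [0.5277, -0.0438, 0.0889]
orientation: [0.001, 0.763, 0.646, 0.001]
wrist_force: [-14.1, 1.8, 33.3]
finger_gap: -0.0001
```

>>> play_rows(
  moves=[
    {"claw": 0, "delta_pos": [0, 0, 0.1], "twist": 0},
    {"claw": 0, "delta_pos": [0, 0, 0.1], "twist": 0},
  ],
)

```text
clock: 6.08
tcp_pos: [0.5277, -0.0438, 0.089]
orientation: [0.002, 0.763, 0.646, 0.001]
wrist_force: [-12.4, 0.9, 27.9]
finger_gap: 0.0001
```

>>> play_rows(
  moves=[
    {"claw": 0, "delta_pos": [0, 0, -4], "twist": 0},
    {"claw": 8.5, "delta_pos": [0, 0, -9], "twist": 0},
    {"claw": 8.5, "delta_pos": [0, 0, -14], "twist": 0},
    {"claw": 8.5, "delta_pos": [2, 0, -15], "twist": 0},
    {"claw": 8.5, "delta_pos": [2, 0, -15], "twist": 0},
    {"claw": 8.5, "delta_pos": [2, 0, -15], "twist": 0},
  ],
)

```text
clock: 6.82
tcp_pos: [0.5305, -0.024, 0.2339]
orientation: [0.0, 0.763, 0.646, 0.0]
wrist_force: [0.9, -0.4, 0.5]
finger_gap: 0.085
```

```bash
python3 wr.py w2.png .142 .089
```

```text
6.825 [ 0.5305 -0.024   0.2339] [-0.196  0.227 -0.063  1.28  -0.     1.541] 0.08497001996061673 [ 0.9 -0.4  0.5]
[[ 0.166  0.986 -0.   ]
 [ 0.986 -0.166  0.001]]
orange [106, 0, 24, 5, 81] [118.    1.4] [0.4278 0.1209 0.142 ]
orange [463, 39, 40, 44, 1368] [482.5  60.6] [0.6486 0.0484 0.142 ]
orange [290, 99, 58, 58, 2650] [318.6 127.5] [0.5376 0.0236 0.142 ]
orange [113, 106, 39, 39, 1192] [132.1 125. ] [0.414  0.0464 0.142 ]
yellow [286, 13, 65, 36, 2299] [318.2  30.5] [0.5486 0.0918 0.089 ]
yellow [292, 187, 57, 29, 1588] [320.  200.7] [ 0.5274 -0.043   0.089 ]
```

View pics/w2.png

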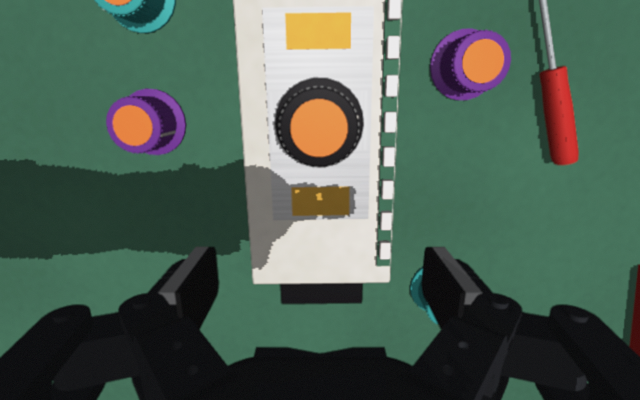

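The wrist view shows the plate flat, with the pads 136 mm apart at z = 0.089. The collar is at (319,127), which gives (0.5376,0.0236). Descending to grip it.

>>> play_rows(
  moves=[
    {"claw": 8.5, "delta_pos": [4.8, -0.1, 2], "twist": 0},
    {"claw": 8.5, "delta_pos": [4.8, -0.1, 6], "twist": 0},
    {"claw": 8.5, "delta_pos": [4.8, -0.1, 10], "twist": 0},
    {"claw": 8.5, "delta_pos": [4.8, -0.1, 12], "twist": 0},
    {"claw": 8.5, "delta_pos": [4.8, -0.1, 12], "twist": 0},
    {"claw": 4.5, "delta_pos": [4.8, -0.1, 12], "twist": 0},
    {"claw": 4.5, "delta_pos": [4.8, -0.1, 12], "twist": 0},
    {"claw": 4.5, "delta_pos": [4.8, -0.1, 12], "twist": 0},
    {"claw": 4.5, "delta_pos": [4.8, -0.1, 12], "twist": 0},
    {"claw": 4.5, "delta_pos": [4.8, -0.1, 12], "twist": 0},
  ],
  force=50,
)

```text
clock: 8.12
tcp_pos: [0.5386, 0.0232, 0.1153]
orientation: [0.001, 0.764, 0.646, 0.001]
wrist_force: [0.1, -0.1, 6.1]
finger_gap: 0.0526
```

>>> play_rows(
  moves=[
    {"claw": 4.5, "delta_pos": [0, 0, 0.15], "twist": 0},
    {"claw": 4.5, "delta_pos": [0, 0, 0.15], "twist": -5},
    {"claw": 4.5, "delta_pos": [0, 0, 0.15], "twist": -10},
    {"claw": 4.5, "delta_pos": [0, 0, 0.15], "twist": -15},
  ],
)

```text
clock: 8.62
tcp_pos: [0.539, 0.0237, 0.1152]
orientation: [0.002, 0.672, 0.741, 0.002]
wrist_force: [-2.4, 2.5, 14.4]
finger_gap: 0.0526
```

```bash
cat > st.py <<'E'
from h import *
s=get_state();print(s['clock'],s['tcp_pos'].round(4),s['joint_pos'][5].round(3),s['wrist_force'].round(1),s['ft_torque'].round(2),s['finger_gap'])
E
python3 st.py
```

```text
8.625 [0.539  0.0237 0.1152] 1.368 [-2.4  2.5 14.4] [ 0.33  0.62 -0.24] 0.05261134208188699
```

>>> play_rows(
  moves=[
    {"claw": 4.5, "delta_pos": [0, 0, 0], "twist": -5},
    {"claw": 4.5, "delta_pos": [0, 0, 0], "twist": -10},
    {"claw": 4.5, "delta_pos": [0, 0, 0], "twist": -15},
  ],
)

```text
clock: 9.0
tcp_pos: [0.5388, 0.0238, 0.1152]
orientation: [0.002, 0.569, 0.822, 0.002]
wrist_force: [-2.6, 1.7, 14.5]
finger_gap: 0.0523
```

>>> play_rows(
  moves=[
    {"claw": 4.5, "delta_pos": [0, 0, 0], "twist": -5},
    {"claw": 4.5, "delta_pos": [0, 0, 0], "twist": -10},
  ],
)

```text
clock: 9.25
tcp_pos: [0.5387, 0.0239, 0.1152]
orientation: [0.002, 0.496, 0.869, 0.001]
wrist_force: [-3.3, 1.7, 15.1]
finger_gap: 0.0524
```

```bash
python3 st.py
```

```text
9.25 [0.5387 0.0239 0.1152] 0.932 [-3.3  1.7 15.1] [ 0.4   0.79 -0.3 ] 0.05241235906832855
```

>>> play_rows(
  moves=[
    {"claw": 4.5, "delta_pos": [0, 0, 0], "twist": -5},
    {"claw": 4.5, "delta_pos": [0, 0, 0], "twist": -10},
  ],
)

```text
clock: 9.5
tcp_pos: [0.5386, 0.024, 0.1149]
orientation: [0.002, 0.418, 0.908, 0.001]
wrist_force: [-2.2, 2.7, 11.6]
finger_gap: 0.0526
```

>>> play_rows(
  moves=[
    {"claw": 4.5, "delta_pos": [0, 0, 0], "twist": -5},
    {"claw": 4.5, "delta_pos": [0, 0, 0], "twist": -10},
  ],
)

```text
clock: 9.75
tcp_pos: [0.5376, 0.0236, 0.1129]
orientation: [0.0, 0.337, 0.941, 0.0]
wrist_force: [0.7, -0.2, -1.3]
finger_gap: 0.0526
```

```bash
python3 st.py
```

```text
9.75 [0.5376 0.0236 0.1129] 0.582 [ 0.7 -0.2 -1.3] [-0.04  0.    0.03] 0.05264457149529464
```

The collar dropped at about −65° of turn. Pushing it down now.

>>> play_rows(
  moves=[
    {"claw": 4.5, "delta_pos": [0, 0, 0.15], "twist": 0},
    {"claw": 4.5, "delta_pos": [0, 0, 0.3], "twist": 0},
    {"claw": 4.5, "delta_pos": [0, 0, 0.3], "twist": 0},
  ],
)

```text
clock: 10.12
tcp_pos: [0.5375, 0.0235, 0.1094]
orientation: [0.0, 0.339, 0.941, 0.0]
wrist_force: [-0.5, 0.5, 2.7]
finger_gap: 0.0526
```

```bash
python3 st.py
```

```text
10.125 [0.5375 0.0235 0.1094] 0.586 [-0.5  0.5  2.7] [ 0.12  0.26 -0.02] 0.052592764060371854
```

>>> play_rows(
  moves=[
    {"claw": 4.5, "delta_pos": [0, 0, 0.15], "twist": 0},
    {"claw": 4.5, "delta_pos": [0, 0, 0.3], "twist": 0},
    {"claw": 4.5, "delta_pos": [0, 0, 0.45], "twist": 0},
    {"claw": 4.5, "delta_pos": [0, 0, 0.55], "twist": 0},
    {"claw": 4.5, "delta_pos": [0, 0, 0.55], "twist": 0},
  ],
  force=70,
)

```text
clock: 10.75
tcp_pos: [0.5376, 0.0235, 0.1065]
orientation: [0.001, 0.339, 0.941, 0.0]
wrist_force: [-7.9, 1.7, 21.6]
finger_gap: 0.052
```

```bash
python3 st.py
```

```text
10.75 [0.5376 0.0235 0.1065] 0.585 [-7.9  1.7 21.6] [ 0.21  1.57 -0.01] 0.05200024336590777
```

>>> play_rows(
  moves=[
    {"claw": 4.5, "delta_pos": [0, 0, 0.1], "twist": 0},
    {"claw": 4.5, "delta_pos": [0, 0, 0.1], "twist": 0},
    {"claw": 4.5, "delta_pos": [0, 0, 0.1], "twist": 0},
  ],
)

```text
clock: 11.12
tcp_pos: [0.5376, 0.0235, 0.1064]
orientation: [0.001, 0.339, 0.941, 0.0]
wrist_force: [-10.6, 1.4, 27.8]
finger_gap: 0.052
```

```bash
python3 st.py; python3 wr.py w3.png .133 .089
python3 - <<'E'
from h import *
im=shot('side','s3.png'); a=cv2.resize(im[170:270,265:345,::-1],None,fx=4.8,fy=4.8,interpolation=cv2.INTER_CUBIC)
im=shot('scene','c3.png'); b=cv2.resize(im[165:265,285:365,::-1],None,fx=4.8,fy=4.8,interpolation=cv2.INTER_CUBIC)
cv2.imwrite('pics/m3.png',np.hstack([a,b])); print(a.shape)
E
```

```text
11.125 [0.5376 0.0235 0.1064] 0.585 [-10.6   1.4  27.8] [ 0.16  2.04 -0.09] 0.05202999323522867
11.125 [0.5376 0.0235 0.1064] [-0.105  0.311 -0.273  0.984 -0.     0.585] 0.05202999323522867 [-10.6   1.4  27.8]
[[-0.771  0.637 -0.002]
 [ 0.637  0.771  0.001]]
orange [271, 240, 98, 90, 4922] [320.8 280.8] [0.5368 0.0249 0.133 ]
yellow [398, 110, 93, 115, 5565] [444.3 167.3] [0.5475 0.092  0.089 ]
yellow [163, 252, 51, 44, 1152] [188.8 273.1] [ 0.5097 -0.0411  0.089 ]
yellow [246, 316, 10, 13, 69] [250.4 322.4] [ 0.5518 -0.0367  0.089 ]
(480, 384, 3)
```

View pics/m3.png

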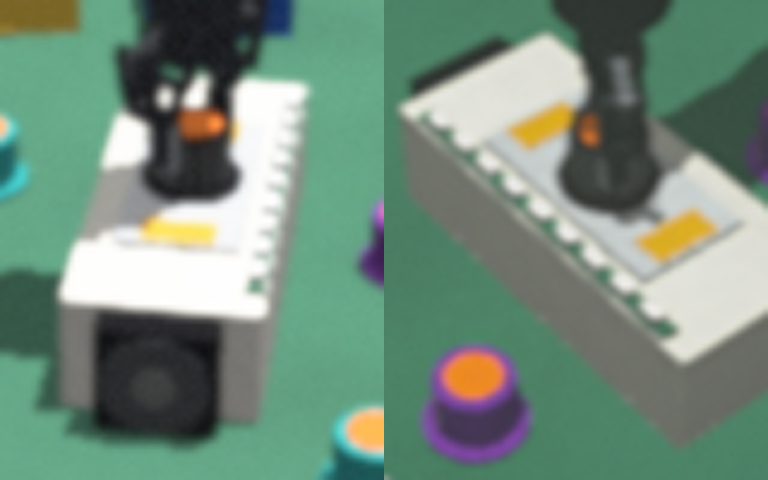

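View pics/w3.png

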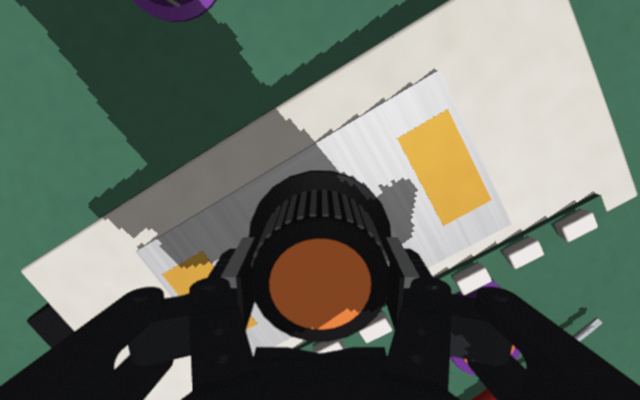

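>>> play_rows(
  moves=[
    {"claw": 4.5, "delta_pos": [0, 0, 0.1], "twist": 0},
    {"claw": 4.5, "delta_pos": [0, 0, 0.2], "twist": 0},
    {"claw": 4.5, "delta_pos": [0, 0, 0.2], "twist": 0},
    {"claw": 4.5, "delta_pos": [0, 0, 0.2], "twist": 0},
  ],
)

```text
clock: 11.78
tcp_pos: [0.5376, 0.0235, 0.1064]
orientation: [0.002, 0.339, 0.941, 0.0]
wrist_force: [-15.0, 1.4, 40.6]
finger_gap: 0.0521
```

```bash
python3 st.py
```

```text
11.775 [0.5376 0.0235 0.1064] 0.585 [-15.    1.4  40.6] [ 0.24  3.16 -0.15] 0.052136113127534536
```

>>> play_rows(
  moves=[
    {"claw": 4.5, "delta_pos": [0, 0, -0.15], "twist": 0},
    {"claw": 4.5, "delta_pos": [0, 0, -0.25], "twist": 0},
    {"claw": 4.5, "delta_pos": [0, 0, -0.25], "twist": 0},
    {"claw": 4.5, "delta_pos": [0, 0, -0.25], "twist": 0},
  ],
)

```text
clock: 12.28
tcp_pos: [0.5376, 0.0235, 0.1064]
orientation: [0.001, 0.339, 0.941, 0.0]
wrist_force: [-9.2, 1.2, 23.5]
finger_gap: 0.0523
```

```bash
python3 st.py; python3 -c "
from h import *
s=get_state()
if s['tcp_pos'][2]<.1068 and s['wrist_force'][2]>14: print(env.hand_in())"
```

```text
12.275 [0.5376 0.0235 0.1064] 0.585 [-9.2  1.2 23.5] [ 0.26  1.74 -0.05] 0.05234538742065974
the job is handed in; nothing more can be done
None
```

I pressed the plate flat, then turned the collar into its pins and pushed it home. I handed the job in at about 12.3 s of robot time, still gripping the collar and pushing down.

- **Plate:** I pressed the +y pad first, then the −y pad, each to a hard stop at about 30 N. The finger tips stopped at z = 89.5 mm and 89.0 mm, against 89 mm for a flat plate. I put the extra 0.5 mm at the +y pad down to the plate still being tilted then. I did not press that pad again.
- **Collar:** it dropped over the pins after about 65° of turn. It then went down 8.8 mm in all to a hard stop, where 9 mm was expected.
- **Last checks:** raising the push from 28 to 41 N moved the collar no further, so it was resting hard on the plate. I then eased off to 23.5 N and it stayed at the same height, still gripped. By my estimate that push also shared over 7 N to each stud, enough to flatten any tilt left in the plate.
- **Side force:** about 9 N sideways at the wrist remained in the final hold.
- **Other objects:** I did not touch the fan, screwdriver, trays or look-alikes.

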